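Swap two bottles in the bench rack

TASK

In the low three-hole bottle rack, the slim little dropper bottle and the taller, thicker reagent bottle stand in each other's places. Swap them, so that each stands upright in the hole that the other one occupied; set one down on the free worktop in front of the rack meanwhile. Keep both bottles upright all the time and leave the squat wide jar in its own hole.

Things in the scene. Friction and masses are not known exactly. Their poses are not given: they have to be found in the camera images.
- dropper_center (a point): slim dropper bottle with a tall narrow cap, the smallest of the three in the rack: round body 32 mm in diameter and about 50 mm high, cap 20 mm in diameter, 76 mm high in all, about 30 g. The point is on its axis, half-way up (38 mm above its underside); z is its upright axis. It starts in one of the three holes (any).
- reagent_center (a point): reagent bottle with a screw cap, the tallest of the three in the rack: round body 46 mm in diameter and about 70 mm high, cap 32 mm in diameter, 96 mm high in all, about 70 g. The point is on its axis, half-way up (48 mm above its underside); z is its upright axis. It starts in one of the three holes (any).
- jar_center (a point): squat wide screw-lid jar, 62 mm in diameter, 60 mm high, about 110 g, in the remaining hole of the rack; it stays there. The point is on its axis, half-way up (30 mm above its underside).
- left_hole (a point): point on the floor of the rack's left hole, on its axis. The rack is a grey slab, fixed to the worktop, 100 mm deep (its x), 300 mm long (its y) and 18 mm high, with three round holes in a row along its y axis, 100 mm from centre to centre, each 72 mm wide and 12 mm deep, so the floor is 6 mm above the worktop. Axes are the rack's: x away from the robot, y along the row to the left, z up.
- middle_hole (a point): point on the floor of the rack's middle hole, on its axis. Size and axes as for left_hole.
- right_hole (a point): point on the floor of the rack's right hole, on its axis. Size and axes as for left_hole.
- free_patch (a point): point on the bare worktop (z = 0) 125 mm in front of the rack's middle hole, toward the robot, 75 mm from the rack's edge; at least 60 mm round it are empty: a place to set a bottle down. Axes are the rack's.
Things that resemble listed ones, but are neither listed nor needed, are in the scene too. Leave any blue or green look-alike of the part that bears dropper_center alone.

How it is judged:
At the end, for the whole second after the job is handed in: Dropper and reagent bottle each stand upright (within 7 degrees), at rest, on the floor of a rack hole (axes within 25 mm, height within 6 mm), over 50 mm from where they began; the squat jar is within 20 mm of its start: so the two bottles have changed holes ((horizontal distance between dropper_center and left_hole below 0.025 m or horizontal distance between dropper_center and middle_hole below 0.025 m or horizontal distance between dropper_center and right_hole below 0.025 m) and distance of each of dropper_center, reagent_center from where it was at the start of the episode above 0.05 m and height (world z) of dropper_center between 0.038 and 0.05 m and angle between each of dropper_center, reagent_center's own z axis and vertical below 0.12 rad and linear speed of each of dropper, reagent below 0.02 m/s and (horizontal distance between reagent_center and left_hole below 0.025 m or horizontal distance between reagent_center and middle_hole below 0.025 m or horizontal distance between reagent_center and right_hole below 0.025 m) and height (world z) of reagent_center between 0.048 and 0.06 m and distance of jar_center from where it was at the start of the episode below 0.02 m); the robot touches nothing.
It fails at once if the squat jar is taken out of its hole or pushed more than 20 mm (distance of jar_center from where it was at the start of the episode above 0.02 m).
It fails at once if the dropper bottle tips over (more than 35 degrees) (angle between dropper_center's own z axis and vertical above 0.6 rad).
It fails at once if the reagent bottle tips over (more than 35 degrees) (angle between reagent_center's own z axis and vertical above 0.6 rad).
It also fails if it takes over 69 s, if anything falls off the work surface, if the arm or the gripper's body presses on something with over 40 N, if the wrist force passes 120 N, or if a joint passes its speed limit or range.

ROBOT

A 6-joint arm with a two-finger parallel gripper is mounted at the origin on a cart in front of the work surface, level with it; the furniture and walls round the work are solid. World frame = base frame: x ahead of the robot, y to its left, z up, the work surface at z = 0. Lengths are in m, angles in rad, forces in N, time in s.
With the tool pointing down it reaches from about 0.375 to 0.9 m from the base axis. Payload 3.1 kg.
Tool frame: the origin (TCP) lies at the centre of the arm's flange, where the gripper is bolted on; the fingertips stand 182 mm ahead of it and the grasp point (between the pads) lies 164 mm ahead of it; z points along the fingers, x is the direction in which the jaws open and shut, and the axes are right-handed (so a half turn about z gives the same grasp; the last joint's range is limited). The gripper opens to 87 mm and grips with 3 to 60 N. Pads are 19 mm wide; open, the fingers measure 117 mm over their backs; the gripper's body (75 mm by 190 mm) begins 51 mm behind the grasp point.
Start: joints at [1.065, 0.527, 1.433, -0, 1.181, -0.178], TCP at [0.201, 0.592, 0.405] pointing down, gripper open.
Joint ranges: [-3.08, 3.08], [-0.75, 2.2], [0.22, 2.44], [-1.43, 4.57], [0, 2.65], [-2.85, 2.85]. Speed limits (rad/s): [2.79, 2.79, 3.14, 3.14, 3.14, 3.14].

INTERFACE

Orientations are given as a unit quaternion [x, y, z, w].
In Python, from rig import status, eyes, robot gives the robot as it stands. The module is installed in compiled form; this text tells all that it offers.
- The arm moves only by the tool step_arm, never from a script. Its argument "steps" is a list of rows, each a list of 7 numbers: the closure, from -1 (fully open) to 1 (shut), so that 0 is half open, then the shift along the tool's x, y, z each as a share of 0.025 m, from -1 to 1, then the turn, a rotation vector about the tool's x, y, z each as a share of 8 degrees, from -1 to 1. In form: [[jaw, dx, dy, dz, rx, ry, rz], ...]. A call has exactly 10 rows; each row shifts and turns the commanded pose from where the row before left it, along the tool's axes as they then stand; what a row does not reach is not made up. A row lasts 1/10 s, in which the tool goes at most 50 mm and 8.59 degrees, less where a joint would pass 70% of its speed; a pose out of reach is approached as far as the arm can. A call with a number of a shift or a turn outside -1 to 1 is refused whole. A call with a gripper value outside its range is refused whole. The fingers move at their own pace and stop on an object; "squeeze" is the grip in N (left out, the last holds). Time passes only in rows, so rows that do not move let the fingers close, or fill a call up. It gives the time, the measured TCP pose, the force and the opening at its end, in the units of the state.
- status.get_obs(): the state, without advancing time (a new reading comes with each control period).
- eyes.camera(name): name is "scene" or "top" or "wrist"; returns (picture, depth): 384x512x3 uint8, red, green, blue; 384x512 float32, m along the optical axis (not along the pixel's ray), 0 where there is no reading.
- eyes.camera_info(name): a dict with "K" (3x3 intrinsics, pixels), "R" (3x3) and "t" (3): a world point X has camera coordinates R X + t. Camera axes: x right, y down, z forward; pixel columns grow to the right and rows downward; lengths in m; the calibration is good to about 2 mm. A picture is of the moment at which its call begins: read the wrist's pose just before it. camera_info takes no time and is no camera call; for the wrist camera it gives the pose at the moment of the call.
- robot.hand_in(): hands the job in, once; it reports no verdict.
The state is a dict: "time": time; "q": joint angles; "joint_velocities": joint speeds; "joint_torque": joint torques, N m; "position": TCP position; "tool_rot": TCP orientation; "ft_force": force on the tool from outside, world axes, zero at the start; "moment": the same for the moment, N m; "grip_width": finger opening in m.
Only numpy, scipy, OpenCV 4.12 (cv2) and the standard library are available. Lean on these libraries where they do the work, as an engineer would, in place of code of your own. Each camera call takes 0.05 s, during which the arm holds its last target.

## Working session

There is one attempt and no reset: what is moved stays moved. The work goes in short steps, Python scripts to look and compute and a tool call to move; the robot and the scene stay as the last step left them, time stands still between calls to the robot, and variables do not carry over. Pictures are saved under pics/ and viewed, and the job is handed in when it is done.

Besides the shell and the picture viewer there is one more tool, called after "Emit:" by a JSON object that holds its "method" and its "body", one argument or row to a line. step_arm: Moves the arm, as the interface text tells. Its arguments: {"type":"object","properties":{"steps":{"type":"array"},"squeeze":{"type":"number"}},"required":["steps"]}

```bash
mkdir -p pics
python3 - <<'E'
from rig import status, eyes, robot
import cv2,numpy as np
print(status.get_obs())
for n in ["top","scene"]:
    p,d=eyes.camera(n); i=eyes.camera_info(n)
    cv2.imwrite(f"pics/{n}0.png",p[:,:,::-1]); np.savez(f"{n}0.npz",p=p,d=d,**i); print(n,i)
E
```

```text
{'time': 0.0, 'q': array([ 1.06547133e+00,  5.28459451e-01,  1.43392149e+00, -3.50015681e-05,
        1.18138313e+00, -1.78510110e-01]), 'joint_velocities': array([ 0.00080774, -0.00058953, -0.00079465,  0.000401  , -0.00033471,
       -0.000604  ]), 'joint_torque': array([-1.00529174e-03, -4.40037847e+01, -1.76592064e+01,  6.31769956e-02,
        5.82509895e-02, -1.90761830e-04]), 'position': array([0.20045162, 0.59161216, 0.40376923]), 'tool_rot': array([ 8.12715805e-01,  5.82659284e-01, -9.73733005e-04,  4.80478184e-04]), 'ft_force': array([ 0.01353153,  0.40670321, -0.27370429]), 'moment': array([-0.01193249, -0.00364237, -0.04500709]), 'grip_width': 0.08697163943114047}
top {'K': array([[422.59876739,   0.        , 257.2990776 ],
       [  0.        , 422.59876739, 186.62197649],
       [  0.        ,   0.        ,   1.        ]]), 'R': array([[ 0.00793392, -0.99987444, -0.0137169 ],
       [-0.99404055, -0.00639472, -0.10882321],
       [ 0.10872183,  0.01449855, -0.99396648]]), 't': array([0.17259731, 0.55569897, 0.876219  ])}
scene {'K': array([[419.31659047,   0.        , 254.83235468],
       [  0.        , 419.31659047, 189.05350229],
       [  0.        ,   0.        ,   1.        ]]), 'R': array([[ 0.65149972, -0.75841631, -0.01878344],
       [-0.58971069, -0.49069043, -0.64145476],
       [ 0.4772729 ,  0.42898439, -0.76693088]]), 't': array([-0.23966331,  0.43848776,  0.56631378])}
```

View pics/top0.png

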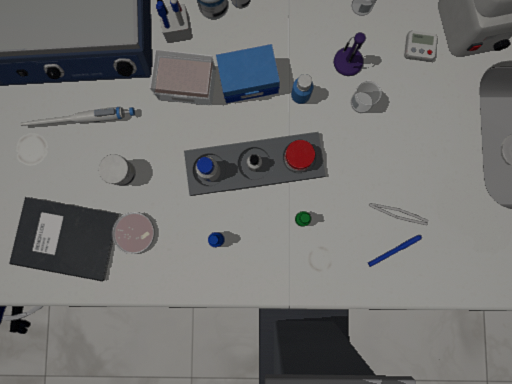

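View pics/scene0.png

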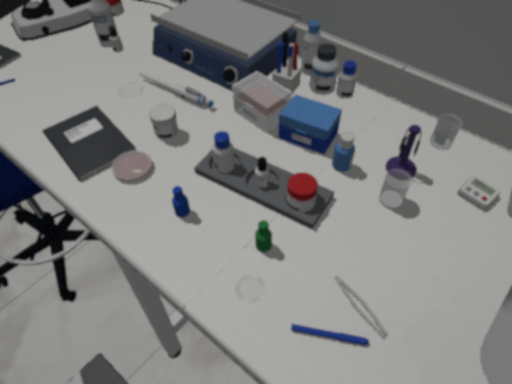

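Left hole holds the reagent bottle (blue cap, px 206,166), the middle holds the dropper (black cap, 254,160), and the right holds the jar (red lid, 300,155). Blue and green look-alikes stand in front at (216,240) and (303,219).

```bash
cat > h.py <<'E'
import numpy as np,cv2
def load(f):
    z=np.load(f); return z['p'],z['d'],z['K'],z['R'],z['t']
def cloud(f):
    p,d,K,R,t=load(f)
    v,u=np.mgrid[:384,:512]
    c=np.stack([(u-K[0,2])/K[0,0]*d,(v-K[1,2])/K[1,1]*d,d],-1)
    return p,d,(c-t)@R
def pix2z(K,R,t,u,v,z):
    r=R.T@np.array([(u-K[0,2])/K[0,0],(v-K[1,2])/K[1,1],1]); o=-R.T@t
    return o+r*(z-o[2])/r[2]
E
python3 - <<'E'
from h import *
p,d,X=cloud("top0.npz")
_,_,K,R,t=load("top0.npz")
def reg(u0,u1,v0,v1,z0,z1):
    q=X[v0:v1,u0:u1].reshape(-1,3);m=(q[:,2]>z0)&(q[:,2]<z1);return q[m]
for n,b in dict(reag=(190,222,150,182,.09,.115),drop=(240,268,146,175,.07,.095),jar=(280,320,135,175,.055,.075),blue=(205,230,228,250,.06,.09),green=(292,315,208,228,.06,.09)).items():
    q=reg(*b); print(n,len(q),q.mean(0).round(4),((q.max(0)+q.min(0))/2).round(4),(q.max(0)-q.min(0)).round(3))
q=reg(180,332,128,198,.012,.022).astype(np.float32)
print(cv2.minAreaRect(q[:,:2]),np.median(q[:,2]),len(q))
q=reg(225,290,210,260,-.02,.02);print(np.median(q,0))
im=cv2.resize(p[120:270,170:340,::-1],None,fx=4.5,fy=4,interpolation=cv2.INTER_CUBIC); im=cv2.resize(p[120:270,170:340,::-1],None,fx=4,fy=4,interpolation=cv2.INTER_CUBIC);cv2.imwrite("pics/crop0.png",im)
E
```

```text
reag 221 [0.5899 0.2807 0.1019] [0.5902 0.2808 0.0989] [0.031 0.031 0.016]
drop 77 [0.6067 0.1831 0.0814] [0.6071 0.1831 0.0793] [0.018 0.016 0.014]
jar 675 [0.6197 0.0876 0.0661] [0.62   0.0879 0.0635] [0.059 0.058 0.017]
blue 80 [0.4419 0.2634 0.0755] [0.4417 0.2636 0.0707] [0.018 0.018 0.02 ]
green 77 [0.4871 0.0799 0.0756] [0.4874 0.0798 0.072 ] [0.018 0.018 0.015]Traceback (most recent call last):
  File "<stdin>", line 9, in <module>
cv2.error: OpenCV(4.12.0) /io/opencv/modules/imgproc/src/convhull.cpp:143: error: (-215:Assertion failed) total >= 0 && (depth == CV_32F || depth == CV_32S) in function 'convexHull'
```

Run:
```python
from h import *
p,d,X=cloud("top0.npz")
def reg(u0,u1,v0,v1,z0,z1):
    q=X[v0:v1,u0:u1].reshape(-1,3);m=(q[:,2]>z0)&(q[:,2]<z1);return q[m]
q=reg(180,332,128,198,.012,.022)
r=cv2.minAreaRect(np.ascontiguousarray(q[:,:2],dtype=np.float32).reshape(-1,1,2))
print(r,cv2.boxPoints(r),np.median(q[:,2]),len(q))
print(np.median(reg(225,290,210,260,-.02,.02),0))
cv2.imwrite("pics/crop0.png",cv2.resize(p[120:270,170:340,::-1],None,fx=4,fy=4,interpolation=cv2.INTER_CUBIC))
```

```text
((0.6086189150810242, 0.1843978613615036), (0.10116787254810333, 0.3001842498779297), 8.483821868896484) [[0.5364454  0.32538494]
 [0.58073163 0.02848546]
 [0.68079245 0.04341078]
 [0.6365062  0.34031028]] 0.018407555000311705 3716
[4.51599927e-01 1.76890226e-01 3.81714261e-04]
```

```bash
sleep 1
```

```text
(no output)
```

View pics/crop0.png

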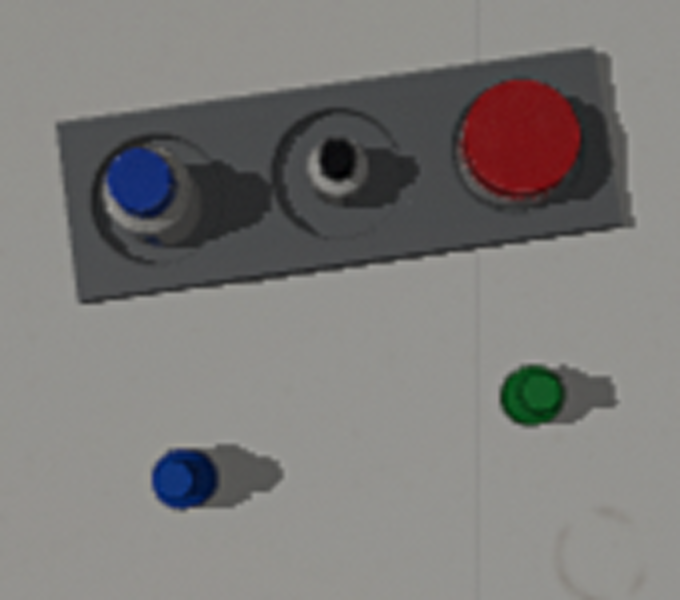

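Emit:
{"method": "step_arm", "body": {
  "steps": [
    [-1, 0, 0, 0, 0, 0, 1],
    [-1, 0, 0, 0, 0, 0, 1],
    [-1, 0, 0, 0, 0, 0, 1],
    [-1, 0, 0, 0, 0, 0, 1],
    [-1, 0, 0, 0, 0, 0, 1],
    [-1, 0, 0, 0, 0, 0, 1],
    [-1, 0, 0, 0, 0, 0, 1],
    [-1, 0, 0, 0, 0, 0, 0.85],
    [-1, 0, 0, 0, 0, 0, 0],
    [-1, 0, 0, 0, 0, 0, 0]
  ],
  "squeeze": 15
}}

```text
time: 1.1
position: [0.2005, 0.5918, 0.4043]
tool_rot: [0.997, 0.075, -0.0, 0.0]
ft_force: [0.4, -0.7, 0.2]
grip_width: 0.0872
```

```bash
cat > go.py <<'E'
import sys,numpy as np
from rig import status
from scipy.spatial.transform import Rotation as Ro
s=status.get_obs(); R=Ro.from_quat(s['tool_rot']).as_matrix()
print('t',round(s['time'],2),'pos',s['position'].round(4),'yaw',np.degrees(np.arctan2(R[1,0],R[0,0])).round(2),'z',R[:,2].round(4),'F',s['ft_force'].round(2),'w',round(s['grip_width'],4))
for a in sys.argv[1:]:
    T=np.array(eval(a)); T[2]+=.164   # grasp-point target
    print(a,'units',(R.T@(T-s['position'])/.025).round(2))
E
python3 go.py '[.590,.2807,.062]' '[.5939,.2833,.062]'
```

```text
t 1.1 pos [0.2005 0.5918 0.4043] yaw 8.62 z [-4.e-04 -8.e-04 -1.e+00] F [ 0.38 -0.69  0.17] w 0.0872
[.590,.2807,.062] units [13.54 14.63  7.14]
[.5939,.2833,.062] units [13.71 14.55  7.14]
```

Emit:
{"method": "step_arm", "body": {
  "steps": [
    [-1, 0.3, 0.3, 0, 0, 0, 0],
    [-1, 0.7, 0.8, 0, 0, 0, 0],
    [-1, 0.8, 0.9, 0, 0, 0, 0],
    [-1, 0.8, 0.9, 0, 0, 0, 0],
    [-1, 0.8, 0.9, 0, 0, 0, 0],
    [-1, 0.8, 0.9, 0, 0, 0, 0],
    [-1, 0.8, 0.9, 0, 0, 0, 0],
    [-1, 0.8, 0.9, 0, 0, 0, 0],
    [-1, 0.8, 0.9, 0, 0, 0, 0],
    [-1, 0.8, 0.9, 0, 0, 0, 0]
  ]
}}

```text
time: 2.1
position: [0.4153, 0.4124, 0.4048]
tool_rot: [0.997, 0.074, 0.0, 0.0]
ft_force: [0.1, -0.3, -0.1]
grip_width: 0.087
```

Emit:
{"method": "step_arm", "body": {
  "steps": [
    [-1, 0.8, 0.9, 0, 0, 0, 0],
    [-1, 0.8, 0.9, 0, 0, 0, 0],
    [-1, 0.8, 0.9, 0, 0, 0, 0],
    [-1, 0.8, 0.9, 0, 0, 0, 0],
    [-1, 0.8, 0.8, 0, 0, 0, 0],
    [-1, 0.8, 0.8, 0, 0, 0, 0],
    [-1, 0.8, 0.7, 0, 0, 0, 0],
    [-1, 0.5, 0.4, 0, 0, 0, 0],
    [-1, 0, 0, 0, 0, 0, 0],
    [-1, 0, 0, 0, 0, 0, 0]
  ]
}}

```text
time: 3.1
position: [0.5877, 0.2806, 0.4045]
tool_rot: [0.997, 0.074, -0.001, -0.0]
ft_force: [-0.1, -0.2, 0.3]
grip_width: 0.087
```

```bash
python3 go.py '[.590,.2807,.062]'
python3 - <<'E'
from rig import eyes
import cv2,numpy as np
i=eyes.camera_info("wrist");p,d=eyes.camera("wrist")
np.savez("w1.npz",p=p,d=d,**i);cv2.imwrite("pics/w1.png",p[:,:,::-1])
E
```

```text
t 3.1 pos [0.5877 0.2806 0.4045] yaw 8.47 z [-1.6e-03  2.0e-04 -1.0e+00] F [-0.07 -0.21  0.29] w 0.087
[.590,.2807,.062] units [0.1  0.01 7.14]
```

View pics/w1.png

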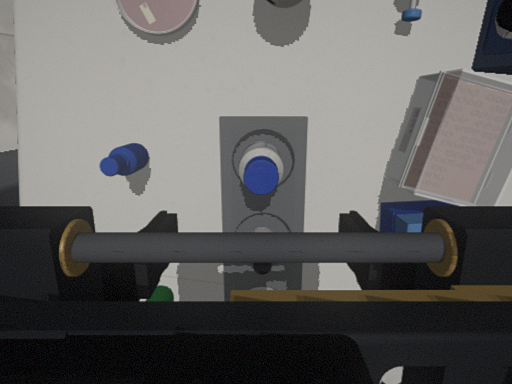

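The wrist view shows the reagent cap at (262,175) and the rack running vertically, aligned with the tool. I'll cross-check the positions with the wrist depth.

Run:
```python
from h import *
p,d,X=cloud("w1.npz")
q=X[150:205,235:290].reshape(-1,3);q=q[(q[:,2]>.095)&(q[:,2]<.115)]
print(len(q),q.mean(0),(q.max(0)+q.min(0))/2,np.ptp(q,0))
q=X[118:200,215:312].reshape(-1,3);q=q[(q[:,2]>.012)&(q[:,2]<.025)]
r=cv2.minAreaRect(np.ascontiguousarray(q[:,:2],dtype=np.float32).reshape(-1,1,2));print(cv2.boxPoints(r))
```

```text
1009 [0.59060695 0.28506988 0.10240194] [0.59079646 0.28423532 0.09995645] [0.03247407 0.03227583 0.00990596]
[[0.5368638  0.32664552]
 [0.5509683  0.23193167]
 [0.6500654  0.24668893]
 [0.63596094 0.34140277]]
```

Emit:
{"method": "step_arm", "body": {
  "steps": [
    [-1, 0.12, -0.06, 0.3, 0, 0, 0],
    [-1, 0, 0, 0.8, 0, 0, 0],
    [-1, 0, 0, 1, 0, 0, 0],
    [-1, 0, 0, 1, 0, 0, 0],
    [-1, 0, 0, 1, 0, 0, 0],
    [-1, 0, 0, 1, 0, 0, 0],
    [-1, 0, 0, 0.9, 0, 0, 0],
    [-1, 0, 0, 0.6, 0, 0, 0],
    [-1, 0, 0, 0.4, 0, 0, 0],
    [-1, 0, 0, 0.14, 0, 0, 0]
  ]
}}

```text
time: 4.15
position: [0.5905, 0.283, 0.2253]
tool_rot: [0.997, 0.074, -0.001, 0.0]
ft_force: [0.6, 0.0, -0.3]
grip_width: 0.0867
```

Emit:
{"method": "step_arm", "body": {
  "steps": [
    [0, 0, 0, 0, 0, 0, 0],
    [0.2, 0, 0, 0, 0, 0, 0],
    [0.4, 0, 0, 0, 0, 0, 0],
    [0.6, 0, 0, 0, 0, 0, 0],
    [0.8, 0, 0, 0, 0, 0, 0],
    [1, 0, 0, 0, 0, 0, 0],
    [1, 0, 0, 0, 0, 0, 0],
    [1, 0, 0, 0, 0, 0, 0],
    [1, 0, 0, 0, 0, 0, 0],
    [1, 0, 0, 0, 0, 0, 0]
  ]
}}

```text
time: 5.15
position: [0.591, 0.2826, 0.2265]
tool_rot: [0.997, 0.074, 0.0, -0.0]
ft_force: [0.1, -0.4, 2.7]
grip_width: 0.0443
```

```bash
python3 go.py '[.590,.2807,.062]' '[.485,.167,.062]'
```

```text
t 5.15 pos [0.591  0.2826 0.2265] yaw 8.47 z [ 2.e-04  1.e-04 -1.e+00] F [ 0.11 -0.4   2.7 ] w 0.0443
[.590,.2807,.062] units [-0.05  0.07  0.02]
[.485,.167,.062] units [-4.87  3.95  0.02]
```

Emit:
{"method": "step_arm", "body": {
  "steps": [
    [1, 0, 0, -0.1, 0, 0, 0],
    [1, 0, 0, -0.3, 0, 0, 0],
    [1, 0, 0, -0.6, 0, 0, 0],
    [1, 0, 0, -0.7, 0, 0, 0],
    [1, 0, 0, -0.7, 0, 0, 0],
    [1, 0, 0, -0.7, 0, 0, 0],
    [1, 0, 0, -0.5, 0, 0, 0],
    [1, 0, 0, -0.3, 0, 0, 0],
    [1, 0, 0, -0.1, 0, 0, 0],
    [1, 0, 0, 0, 0, 0, 0]
  ]
}}

```text
time: 6.15
position: [0.5909, 0.2825, 0.3264]
tool_rot: [0.997, 0.074, 0.0, 0.0]
ft_force: [-0.3, -0.2, -1.5]
grip_width: 0.0442
```

Emit:
{"method": "step_arm", "body": {
  "steps": [
    [1, -0.2, 0.15, 0, 0, 0, 0],
    [1, -0.5, 0.4, 0, 0, 0, 0],
    [1, -0.7, 0.55, 0, 0, 0, 0],
    [1, -0.7, 0.6, 0, 0, 0, 0],
    [1, -0.7, 0.6, 0, 0, 0, 0],
    [1, -0.7, 0.6, 0, 0, 0, 0],
    [1, -0.6, 0.5, 0, 0, 0, 0],
    [1, -0.5, 0.35, 0, 0, 0, 0],
    [1, -0.27, 0.2, 0, 0, 0, 0],
    [1, 0, 0, 0, 0, 0, 0]
  ]
}}

```text
time: 7.15
position: [0.4841, 0.1663, 0.3258]
tool_rot: [0.997, 0.073, -0.001, 0.0]
ft_force: [0.7, 0.1, -1.5]
grip_width: 0.0443
```

```bash
python3 go.py '[.485,.167,.056]'
python3 - <<'E'
from rig import eyes
import cv2,numpy as np
p,d=eyes.camera("scene");cv2.imwrite("pics/s2.png",p[:,:,::-1])
E
```

```text
t 7.15 pos [0.4841 0.1663 0.3258] yaw 8.42 z [-2.3e-03 -3.0e-04 -1.0e+00] F [ 0.71  0.12 -1.51] w 0.0443
[.485,.167,.056] units [ 0.05 -0.02  4.23]
```

View pics/s2.png

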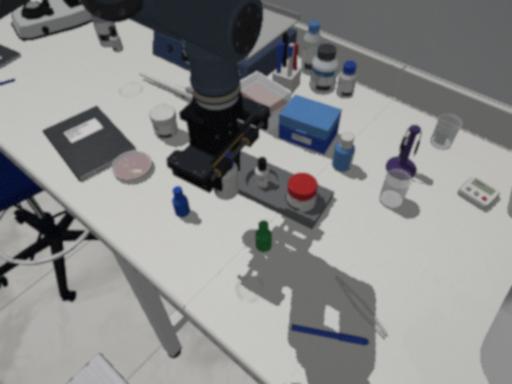

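The reagent bottle hangs upright in the gripper at (228,180). Now I'll lower it.

Emit:
{"method": "step_arm", "body": {
  "steps": [
    [1, 0.05, 0, 0.2, 0, 0, 0],
    [1, 0, 0, 0.5, 0, 0, 0],
    [1, 0, 0, 0.7, 0, 0, 0],
    [1, 0, 0, 0.8, 0, 0, 0],
    [1, 0, 0, 0.7, 0, 0, 0],
    [1, 0, 0, 0.6, 0, 0, 0],
    [1, 0, 0, 0.4, 0, 0, 0],
    [1, 0, 0, 0.2, 0, 0, 0],
    [1, 0, 0, 0.06, 0, 0, 0],
    [1, 0, 0, 0, 0, 0, 0]
  ]
}}

```text
time: 8.2
position: [0.4866, 0.1673, 0.2223]
tool_rot: [0.997, 0.074, 0.0, -0.0]
ft_force: [0.4, -0.3, -0.0]
grip_width: 0.0448
```

```bash
python3 go.py '[.485,.167,.056]'
```

```text
t 8.2 pos [0.4866 0.1673 0.2223] yaw 8.48 z [ 6.e-04  1.e-04 -1.e+00] F [ 0.45 -0.29 -0.01] w 0.0448
[.485,.167,.056] units [-0.06  0.    0.09]
```

Emit:
{"method": "step_arm", "body": {
  "steps": [
    [1, 0, 0, 0.02, 0, 0, 0],
    [1, 0, 0, 0, 0, 0, 0],
    [0.2, 0, 0, 0, 0, 0, 0],
    [0, 0, 0, 0, 0, 0, 0],
    [-0.3, 0, 0, 0, 0, 0, 0],
    [-0.6, 0, 0, 0, 0, 0, 0],
    [-1, 0, 0, 0, 0, 0, 0],
    [-1, 0, 0, 0, 0, 0, 0],
    [-1, 0, 0, 0, 0, 0, 0],
    [-1, 0, 0, 0, 0, 0, 0]
  ]
}}

```text
time: 9.2
position: [0.4863, 0.1671, 0.2217]
tool_rot: [0.997, 0.074, -0.0, 0.0]
ft_force: [-0.3, 0.1, -0.1]
grip_width: 0.0831
```

Emit:
{"method": "step_arm", "body": {
  "steps": [
    [-1, 0, 0, -0.2, 0, 0, 0],
    [-1, 0, 0, -0.5, 0, 0, 0],
    [-1, 0, 0, -0.8, 0, 0, 0],
    [-1, 0, 0, -1, 0, 0, 0],
    [-1, 0, 0, -1, 0, 0, 0],
    [-1, 0, 0, -1, 0, 0, 0],
    [-1, 0, 0, -0.8, 0, 0, 0],
    [-1, 0, 0, -0.5, 0, 0, 0],
    [-1, 0, 0, -0.2, 0, 0, 0],
    [-1, 0, 0, 0, 0, 0, 0]
  ]
}}

```text
time: 10.2
position: [0.4862, 0.1672, 0.373]
tool_rot: [0.997, 0.074, 0.001, -0.0]
ft_force: [-0.1, -1.0, -0.5]
grip_width: 0.087
```

```bash
python3 go.py '[.607,.1838,.048]'
python3 - <<'E'
from rig import eyes
import cv2,numpy as np
p,d=eyes.camera("scene");cv2.imwrite("pics/s3.png",p[:,:,::-1])
E
```

```text
t 10.2 pos [0.4862 0.1672 0.373 ] yaw 8.48 z [ 2.3e-03  3.0e-04 -1.0e+00] F [-0.14 -1.04 -0.46] w 0.087
[.607,.1838,.048] units [4.86 0.05 6.45]
```

View pics/s3.png

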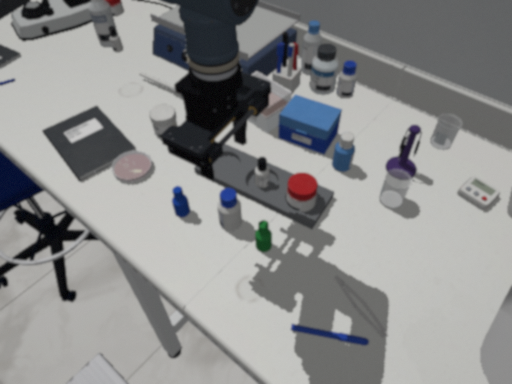

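The reagent bottle stands upright on the worktop at (230,208). Next is the dropper.

Emit:
{"method": "step_arm", "body": {
  "steps": [
    [-1, 0.2, 0, 0, 0, 0, 0],
    [-1, 0.5, 0.03, 0, 0, 0, 0],
    [-1, 0.7, 0, 0, 0, 0, 0],
    [-1, 0.8, 0, 0, 0, 0, 0],
    [-1, 0.8, 0, 0, 0, 0, 0],
    [-1, 0.8, 0, 0, 0, 0, 0],
    [-1, 0.6, 0, 0, 0, 0, 0],
    [-1, 0.35, 0, 0, 0, 0, 0],
    [-1, 0.1, 0, 0, 0, 0, 0],
    [-1, 0, 0, 0, 0, 0, 0]
  ]
}}

```text
time: 11.25
position: [0.6065, 0.1842, 0.3711]
tool_rot: [0.997, 0.074, -0.001, 0.0]
ft_force: [-0.3, 0.1, 0.8]
grip_width: 0.0869
```

```bash
python3 go.py '[.607,.1838,.050]'
python3 - <<'E'
from rig import eyes
import cv2,numpy as np
i=eyes.camera_info("wrist");print(-i['R'].T@i['t'])
p,d=eyes.camera("wrist");np.savez("w4.npz",p=p,d=d,**i);cv2.imwrite("pics/w4.png",p[:,:,::-1])
p,d=eyes.camera("top");i=eyes.camera_info("top");np.savez("t4.npz",p=p,d=d,**i);cv2.imwrite("pics/t4.png",p[:,:,::-1])
E
```

```text
t 11.25 pos [0.6065 0.1842 0.3711] yaw 8.47 z [-1.3e-03 -2.0e-04 -1.0e+00] F [-0.34  0.14  0.77] w 0.0869
[.607,.1838,.050] units [0.03 0.02 6.28]
[0.59799131 0.25020536 0.3518228 ]
```

View pics/w4.png

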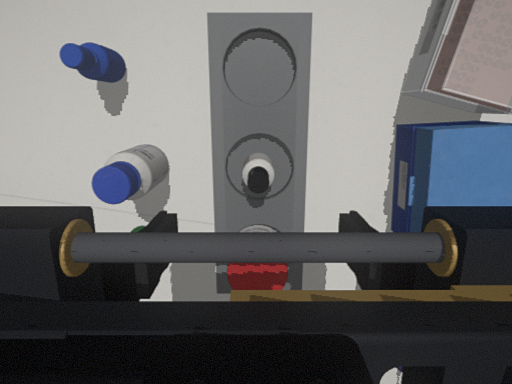

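View pics/t4.png

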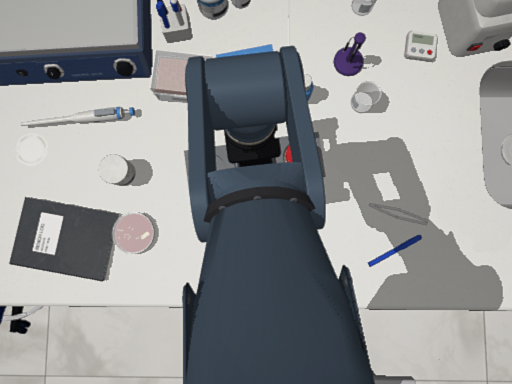

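Run:
```python
from h import *
p,d,X=cloud("w4.npz");_,_,K,R,t=load("w4.npz")
q=X[155:205,240:280].reshape(-1,3);q=q[(q[:,2]>.072)&(q[:,2]<.095)]
print(len(q),q.mean(0),(q.max(0)+q.min(0))/2,np.ptp(q,0))
q=X[140:210,80:180].reshape(-1,3);q=q[(q[:,2]>.085)&(q[:,2]<.105)]
print('reag',len(q),(q.max(0)+q.min(0))/2,np.ptp(q,0))
q=X[30:110,220:300].reshape(-1,3);q=q[(q[:,2]>-.01)&(q[:,2]<.012)]
print('hole',len(q),(q.max(0)+q.min(0))/2,np.ptp(q,0),q.mean(0))
```

```text
414 [0.60709397 0.18695942 0.08175387] [0.60712697 0.18625208 0.07806761] [0.01889073 0.01863739 0.01177112]
reag 1364 [0.48702506 0.16923975 0.09236646] [0.03241029 0.03240697 0.01470585]
hole 4204 [0.59345922 0.28611565 0.00802173] [0.07163681 0.07159126 0.00787623] [0.59337222 0.28723305 0.00687668]
```

Emit:
{"method": "step_arm", "body": {
  "steps": [
    [-1, 0.02, -0.03, 0.3, 0, 0, 0],
    [-1, 0, 0, 0.7, 0, 0, 0],
    [-1, 0, 0, 0.9, 0, 0, 0],
    [-1, 0, 0, 1, 0, 0, 0],
    [-1, 0, 0, 1, 0, 0, 0],
    [-1, 0, 0, 0.9, 0, 0, 0],
    [-1, 0, 0, 0.7, 0, 0, 0],
    [-1, 0, 0, 0.5, 0, 0, 0],
    [-1, 0, 0, 0.2, 0, 0, 0],
    [-1, 0, 0, 0.08, 0, 0, 0]
  ]
}}

```text
time: 12.35
position: [0.6066, 0.1851, 0.2144]
tool_rot: [0.997, 0.074, -0.0, 0.0]
ft_force: [-1.1, -0.8, -0.4]
grip_width: 0.0869
```

Emit:
{"method": "step_arm", "body": {
  "steps": [
    [0, 0, 0, 0, 0, 0, 0],
    [0.2, 0, 0, 0, 0, 0, 0],
    [0.4, 0, 0, 0, 0, 0, 0],
    [0.6, 0, 0, 0, 0, 0, 0],
    [0.8, 0, 0, 0, 0, 0, 0],
    [1, 0, 0, 0, 0, 0, 0],
    [1, 0, 0, 0, 0, 0, 0],
    [1, 0, 0, 0, 0, 0, 0],
    [1, 0, 0, 0, 0, 0, 0],
    [1, 0, 0, 0, 0, 0, 0]
  ],
  "squeeze": 10
}}

```text
time: 13.35
position: [0.6067, 0.1851, 0.2147]
tool_rot: [0.997, 0.074, -0.0, 0.0]
ft_force: [0.2, 0.7, -0.7]
grip_width: 0.0311
```

```bash
python3 go.py '[.594,.284,.050]'
```

```text
t 13.35 pos [0.6067 0.1851 0.2147] yaw 8.48 z [-1.e-04 -0.e+00 -1.e+00] F [ 0.15  0.66 -0.68] w 0.0311
[.594,.284,.050] units [ 0.08 -3.99  0.03]
```

Gripped at 31 mm. I'll lift 60 mm and move left.

Emit:
{"method": "step_arm", "body": {
  "steps": [
    [1, 0, 0, -0.1, 0, 0, 0],
    [1, 0, 0, -0.2, 0, 0, 0],
    [1, 0, 0, -0.4, 0, 0, 0],
    [1, 0, 0, -0.5, 0, 0, 0],
    [1, 0, 0, -0.5, 0, 0, 0],
    [1, 0, 0, -0.4, 0, 0, 0],
    [1, 0, 0, -0.2, 0, 0, 0],
    [1, 0, 0, -0.1, 0, 0, 0],
    [1, 0, 0, 0, 0, 0, 0],
    [1, 0, 0, 0, 0, 0, 0]
  ]
}}

```text
time: 14.35
position: [0.6065, 0.185, 0.2743]
tool_rot: [0.997, 0.074, -0.0, 0.0]
ft_force: [0.4, 0.0, -0.8]
grip_width: 0.0309
```

Emit:
{"method": "step_arm", "body": {
  "steps": [
    [1, 0.08, -0.1, 0, 0, 0, 0],
    [1, 0, -0.3, 0, 0, 0, 0],
    [1, 0, -0.5, 0, 0, 0, 0],
    [1, 0, -0.7, 0, 0, 0, 0],
    [1, 0, -0.7, 0, 0, 0, 0],
    [1, 0, -0.7, 0, 0, 0, 0],
    [1, 0, -0.5, 0, 0, 0, 0],
    [1, 0, -0.3, 0, 0, 0, 0],
    [1, 0, -0.2, 0, 0, 0, 0],
    [1, 0, 0, 0, 0, 0, 0]
  ]
}}

```text
time: 15.35
position: [0.5938, 0.2849, 0.2747]
tool_rot: [0.997, 0.074, 0.0, 0.0]
ft_force: [0.0, 1.4, -0.3]
grip_width: 0.0312
```

```bash
python3 go.py '[.594,.284,.0505]'
python3 - <<'E'
from rig import eyes
import cv2,numpy as np
p,d=eyes.camera("scene");cv2.imwrite("pics/s5.png",p[:,:,::-1])
E
```

```text
t 15.35 pos [0.5938 0.2849 0.2747] yaw 8.52 z [ 0.e+00 -1.e-04 -1.e+00] F [ 0.    1.4  -0.26] w 0.0312
[.594,.284,.0505] units [0.   0.03 2.41]
```

View pics/s5.png

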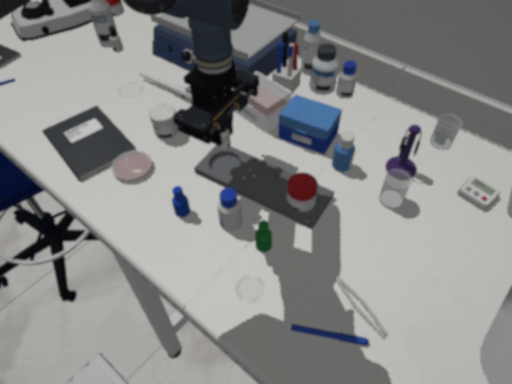

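The dropper is in the gripper above the left hole (px ~226,145), and the middle hole is empty. I'll lower it and release.

Emit:
{"method": "step_arm", "body": {
  "steps": [
    [1, 0, 0.02, 0.2, 0, 0, 0],
    [1, 0, 0, 0.4, 0, 0, 0],
    [1, 0, 0, 0.5, 0, 0, 0],
    [1, 0, 0, 0.5, 0, 0, 0],
    [1, 0, 0, 0.4, 0, 0, 0],
    [1, 0, 0, 0.2, 0, 0, 0],
    [1, 0, 0, 0.1, 0, 0, 0],
    [1, 0, 0, 0.05, 0, 0, 0],
    [1, 0, 0, 0.03, 0, 0, 0],
    [1, 0, 0, 0, 0, 0, 0]
  ]
}}

```text
time: 16.4
position: [0.5942, 0.2839, 0.2157]
tool_rot: [0.997, 0.074, 0.0, -0.0]
ft_force: [-1.3, -0.2, 0.9]
grip_width: 0.031
```

```bash
python3 go.py '[.594,.284,.0505]'
```

```text
t 16.4 pos [0.5942 0.2839 0.2157] yaw 8.48 z [ 8.e-04  2.e-04 -1.e+00] F [-1.28 -0.22  0.92] w 0.031
[.594,.284,.0505] units [-0.01 -0.01  0.05]
```

Emit:
{"method": "step_arm", "body": {
  "steps": [
    [1, 0, 0, 0.03, 0, 0, 0],
    [1, 0, 0, 0, 0, 0, 0],
    [0.4, 0, 0, 0, 0, 0, 0],
    [0.2, 0, 0, 0, 0, 0, 0],
    [0, 0, 0, 0, 0, 0, 0],
    [-0.3, 0, 0, 0, 0, 0, 0],
    [-0.6, 0, 0, 0, 0, 0, 0],
    [-1, 0, 0, 0, 0, 0, 0],
    [-1, 0, 0, 0, 0, 0, 0],
    [-1, 0, 0, 0, 0, 0, 0]
  ]
}}

```text
time: 17.4
position: [0.594, 0.2838, 0.2145]
tool_rot: [0.997, 0.074, -0.0, 0.0]
ft_force: [-0.4, 0.7, -0.8]
grip_width: 0.0747
```

Emit:
{"method": "step_arm", "body": {
  "steps": [
    [-1, 0, 0, -0.2, 0, 0, 0],
    [-1, 0, 0, -0.5, 0, 0, 0],
    [-1, 0, 0, -0.8, 0, 0, 0],
    [-1, 0, 0, -1, 0, 0, 0],
    [-1, 0, 0, -1, 0, 0, 0],
    [-1, 0, 0, -1, 0, 0, 0],
    [-1, 0, 0, -0.8, 0, 0, 0],
    [-1, 0, 0, -0.5, 0, 0, 0],
    [-1, 0, 0, -0.2, 0, 0, 0],
    [-1, 0, 0, 0, 0, 0, 0]
  ]
}}

```text
time: 18.4
position: [0.594, 0.2838, 0.3653]
tool_rot: [0.997, 0.074, 0.001, -0.0]
ft_force: [-0.2, 0.0, -0.1]
grip_width: 0.087
```

```bash
python3 go.py '[.4865,.1675,.0565]'
python3 - <<'E'
from rig import eyes
import cv2,numpy as np
p,d=eyes.camera("scene");cv2.imwrite("pics/s6.png",p[:,:,::-1])
E
```

```text
t 18.4 pos [0.594  0.2838 0.3653] yaw 8.48 z [ 1.2e-03  3.0e-04 -1.0e+00] F [-0.24  0.04 -0.07] w 0.087
[.4865,.1675,.0565] units [-4.95  3.97  5.78]
```

View pics/s6.png

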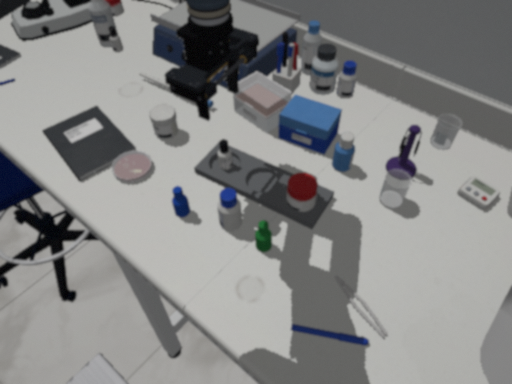

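The dropper stands upright in the left hole (224,152). Going back for the reagent bottle.

Emit:
{"method": "step_arm", "body": {
  "steps": [
    [-1, -0.2, 0.15, 0, 0, 0, 0],
    [-1, -0.5, 0.4, 0, 0, 0, 0],
    [-1, -0.7, 0.55, 0, 0, 0, 0],
    [-1, -0.7, 0.6, 0, 0, 0, 0],
    [-1, -0.7, 0.6, 0, 0, 0, 0],
    [-1, -0.7, 0.6, 0, 0, 0, 0],
    [-1, -0.6, 0.5, 0, 0, 0, 0],
    [-1, -0.5, 0.35, 0, 0, 0, 0],
    [-1, -0.35, 0.22, 0, 0, 0, 0],
    [-1, 0, 0, 0, 0, 0, 0]
  ]
}}

```text
time: 19.45
position: [0.485, 0.1667, 0.3638]
tool_rot: [0.997, 0.073, -0.002, 0.0]
ft_force: [0.5, -0.2, 0.1]
grip_width: 0.0869
```

```bash
python3 go.py '[.4865,.1675,.0575]'
```

```text
t 19.45 pos [0.485  0.1667 0.3638] yaw 8.42 z [-3.e-03 -4.e-04 -1.e+00] F [ 0.52 -0.23  0.14] w 0.0869
[.4865,.1675,.0575] units [ 0.08 -0.02  5.69]
```

Emit:
{"method": "step_arm", "body": {
  "steps": [
    [-1, 0.02, 0, 0.3, 0, 0, 0],
    [-1, 0, 0, 0.6, 0, 0, 0],
    [-1, 0, 0, 0.8, 0, 0, 0],
    [-1, 0, 0, 0.9, 0, 0, 0],
    [-1, 0, 0, 0.9, 0, 0, 0],
    [-1, 0, 0, 0.8, 0, 0, 0],
    [-1, 0, 0, 0.7, 0, 0, 0],
    [-1, 0, 0, 0.4, 0, 0, 0],
    [-1, 0, 0, 0.2, 0, 0, 0],
    [-1, 0, 0, 0.1, 0, 0, 0]
  ]
}}

```text
time: 20.45
position: [0.4871, 0.1677, 0.2215]
tool_rot: [0.997, 0.074, -0.0, -0.0]
ft_force: [-0.0, -0.1, 0.4]
grip_width: 0.0868
```

Emit:
{"method": "step_arm", "body": {
  "steps": [
    [0, 0, 0, 0, 0, 0, 0],
    [0.2, 0, 0, 0, 0, 0, 0],
    [0.4, 0, 0, 0, 0, 0, 0],
    [0.6, 0, 0, 0, 0, 0, 0],
    [0.8, 0, 0, 0, 0, 0, 0],
    [1, 0, 0, 0, 0, 0, 0],
    [1, 0, 0, 0, 0, 0, 0],
    [1, 0, 0, 0, 0, 0, 0],
    [1, 0, 0, 0, 0, 0, 0],
    [1, 0, 0, 0, 0, 0, 0]
  ],
  "squeeze": 15
}}

```text
time: 21.45
position: [0.4868, 0.1675, 0.2221]
tool_rot: [0.997, 0.074, 0.0, -0.0]
ft_force: [-1.0, -0.6, 2.7]
grip_width: 0.0445
```

Emit:
{"method": "step_arm", "body": {
  "steps": [
    [1, 0, 0, -0.1, 0, 0, 0],
    [1, 0, 0, -0.3, 0, 0, 0],
    [1, 0, 0, -0.6, 0, 0, 0],
    [1, 0, 0, -0.7, 0, 0, 0],
    [1, 0, 0, -0.7, 0, 0, 0],
    [1, 0, 0, -0.5, 0, 0, 0],
    [1, 0, 0, -0.2, 0, 0, 0],
    [1, 0, 0, -0.1, 0, 0, 0],
    [1, 0, 0, 0, 0, 0, 0],
    [1, 0, 0, 0, 0, 0, 0]
  ]
}}

```text
time: 22.45
position: [0.4865, 0.1674, 0.3015]
tool_rot: [0.997, 0.074, -0.001, 0.0]
ft_force: [-0.4, 0.4, -0.6]
grip_width: 0.0446
```

```bash
python3 go.py '[.6088,.185,.0635]'
```

```text
t 22.45 pos [0.4865 0.1674 0.3015] yaw 8.48 z [-1.3e-03 -2.0e-04 -1.0e+00] F [-0.41  0.36 -0.57] w 0.0446
[.6088,.185,.0635] units [4.95 0.03 2.95]
```

Emit:
{"method": "step_arm", "body": {
  "steps": [
    [1, 0.2, 0.02, 0, 0, 0, 0],
    [1, 0.5, 0, 0, 0, 0, 0],
    [1, 0.7, 0, 0, 0, 0, 0],
    [1, 0.8, 0, 0, 0, 0, 0],
    [1, 0.8, 0, 0, 0, 0, 0],
    [1, 0.8, 0, 0, 0, 0, 0],
    [1, 0.6, 0, 0, 0, 0, 0],
    [1, 0.4, 0, 0, 0, 0, 0],
    [1, 0.15, 0, 0, 0, 0, 0],
    [1, 0, 0, 0, 0, 0, 0]
  ]
}}

```text
time: 23.45
position: [0.6093, 0.1852, 0.3015]
tool_rot: [0.997, 0.074, -0.001, 0.0]
ft_force: [0.2, -1.2, -1.1]
grip_width: 0.0445
```

Emit:
{"method": "step_arm", "body": {
  "steps": [
    [1, 0, 0, 0.2, 0, 0, 0],
    [1, 0, 0, 0.4, 0, 0, 0],
    [1, 0, 0, 0.6, 0, 0, 0],
    [1, 0, 0, 0.6, 0, 0, 0],
    [1, 0, 0, 0.4, 0, 0, 0],
    [1, 0, 0, 0.3, 0, 0, 0],
    [1, 0, 0, 0.2, 0, 0, 0],
    [1, 0, 0, 0.1, 0, 0, 0],
    [1, 0, 0, 0.06, 0, 0, 0],
    [1, 0, 0, 0, 0, 0, 0]
  ]
}}

```text
time: 24.45
position: [0.6094, 0.1852, 0.2307]
tool_rot: [0.997, 0.074, 0.0, -0.0]
ft_force: [0.5, -0.1, -1.2]
grip_width: 0.0449
```

```bash
python3 go.py '[.6088,.185,.064]'
```

```text
t 24.45 pos [0.6094 0.1852 0.2307] yaw 8.47 z [ 5.e-04  1.e-04 -1.e+00] F [ 0.46 -0.08 -1.17] w 0.0449
[.6088,.185,.064] units [-0.02  0.01  0.11]
```

Emit:
{"method": "step_arm", "body": {
  "steps": [
    [1, 0, 0, 0.04, 0, 0, 0],
    [1, 0, 0, 0.04, 0, 0, 0],
    [1, 0, 0, 0.03, 0, 0, 0],
    [1, 0, 0, 0, 0, 0, 0],
    [1, 0, 0, 0, 0, 0, 0],
    [1, 0, 0, 0, 0, 0, 0],
    [1, 0, 0, 0, 0, 0, 0],
    [1, 0, 0, 0, 0, 0, 0],
    [1, 0, 0, 0, 0, 0, 0],
    [1, 0, 0, 0, 0, 0, 0]
  ]
}}

```text
time: 25.45
position: [0.6093, 0.1853, 0.2281]
tool_rot: [0.997, 0.074, 0.0, -0.0]
ft_force: [-0.5, 1.0, 5.8]
grip_width: 0.0446
```

```bash
python3 go.py '[.6088,.185,.064]'
```

```text
t 25.45 pos [0.6093 0.1853 0.2281] yaw 8.48 z [ 6.e-04  1.e-04 -1.e+00] F [-0.52  1.    5.79] w 0.0446
[.6088,.185,.064] units [-0.02  0.01  0.  ]
```

Seated: the floor pushes up with 5.8 N. I'll release, go up and check.

Emit:
{"method": "step_arm", "body": {
  "steps": [
    [1, 0, 0, -0.03, 0, 0, 0],
    [1, 0, 0, 0, 0, 0, 0],
    [0.2, 0, 0, 0, 0, 0, 0],
    [0, 0, 0, 0, 0, 0, 0],
    [-0.3, 0, 0, 0, 0, 0, 0],
    [-0.6, 0, 0, 0, 0, 0, 0],
    [-1, 0, 0, 0, 0, 0, 0],
    [-1, 0, 0, 0, 0, 0, 0],
    [-1, 0, 0, 0, 0, 0, 0],
    [-1, 0, 0, 0, 0, 0, 0]
  ]
}}

```text
time: 26.45
position: [0.6092, 0.1852, 0.2285]
tool_rot: [0.997, 0.074, -0.0, 0.0]
ft_force: [-0.6, 0.6, 0.6]
grip_width: 0.0832
```

Emit:
{"method": "step_arm", "body": {
  "steps": [
    [-1, 0, 0, -0.2, 0, 0, 0],
    [-1, 0, 0, -0.5, 0, 0, 0],
    [-1, 0, 0, -0.8, 0, 0, 0],
    [-1, 0, 0, -1, 0, 0, 0],
    [-1, 0, 0, -1, 0, 0, 0],
    [-1, 0, 0, -1, 0, 0, 0],
    [-1, 0, 0, -1, 0, 0, 0],
    [-1, 0, 0, -0.8, 0, 0, 0],
    [-1, 0, 0, -0.5, 0, 0, 0],
    [-1, 0, 0, -0.2, 0, 0, 0]
  ]
}}

```text
time: 27.45
position: [0.6094, 0.1853, 0.4058]
tool_rot: [0.997, 0.074, 0.002, -0.0]
ft_force: [0.7, 0.1, 0.5]
grip_width: 0.0873
```

Emit:
{"method": "step_arm", "body": {
  "steps": [
    [-1, -0.3, -0.3, 0, 0, 0, 0],
    [-1, -0.6, -0.6, 0, 0, 0, 0],
    [-1, -0.7, -0.8, 0, 0, 0, 0],
    [-1, -0.7, -0.9, 0, 0, 0, 0],
    [-1, -0.7, -0.9, 0, 0, 0, 0],
    [-1, -0.7, -0.9, 0, 0, 0, 0],
    [-1, -0.7, -0.9, 0, 0, 0, 0],
    [-1, -0.7, -0.9, 0, 0, 0, 0],
    [-1, -0.7, -0.9, 0, 0, 0, 0],
    [-1, -0.7, -0.9, 0, 0, 0, 0]
  ]
}}

```text
time: 28.45
position: [0.417, 0.3597, 0.4021]
tool_rot: [0.997, 0.074, -0.002, 0.001]
ft_force: [-0.4, 0.3, -0.7]
grip_width: 0.0869
```

Emit:
{"method": "step_arm", "body": {
  "steps": [
    [-1, -0.3, -0.9, 0, 0, 0, 0],
    [-1, -0.3, -0.9, 0, 0, 0, 0],
    [-1, -0.3, -0.9, 0, 0, 0, 0],
    [-1, -0.3, -0.9, 0, 0, 0, 0],
    [-1, -0.3, -0.9, 0, 0, 0, 0],
    [-1, -0.2, -0.6, 0, 0, 0, 0],
    [-1, 0, -0.3, 0, 0, 0, 0],
    [-1, 0, 0, 0, 0, 0, 0],
    [-1, 0, 0, 0, 0, 0, 0],
    [-1, 0, 0, 0, 0, 0, 0]
  ]
}}

```text
time: 29.45
position: [0.3576, 0.4856, 0.4033]
tool_rot: [0.997, 0.073, -0.0, 0.0]
ft_force: [-0.1, -0.0, -0.4]
grip_width: 0.0872
```

```bash
python3 go.py
python3 - <<'E'
from rig import eyes
from h import *
for n in ["top","scene"]:
    p,d=eyes.camera(n); i=eyes.camera_info(n)
    cv2.imwrite(f"pics/{n}9.png",p[:,:,::-1]); np.savez(f"{n}9.npz",p=p,d=d,**i)
p,d,X=cloud("top9.npz")
for n,c,r,z0 in [('drop',(.594,.284),.03,.07),('reag',(.609,.185),.035,.09),('jar',(.62,.0877),.045,.055),('blue',(.4417,.2636),.03,.06),('green',(.487,.08),.03,.06)]:
    q=X[(np.hypot(X[...,0]-c[0],X[...,1]-c[1])<r)&(X[...,2]>z0)&(X[...,2]<.13)]
    print(n,len(q),((q.max(0)+q.min(0))/2).round(4),np.ptp(q,0).round(3),q[:,2].max().round(4))
E
```

```text
t 29.45 pos [0.3576 0.4856 0.4033] yaw 8.41 z [-3.e-04 -7.e-04 -1.e+00] F [-0.07 -0.01 -0.43] w 0.0872
drop 79 [0.5942 0.2817 0.078 ] [0.018 0.019 0.014] 0.085
reag 222 [0.6089 0.1836 0.0985] [0.032 0.03  0.016] 0.1066
jar 674 [0.6199 0.0878 0.0633] [0.059 0.058 0.016] 0.071
blue 78 [0.4417 0.2636 0.0712] [0.018 0.018 0.017] 0.0798
green 78 [0.4874 0.0797 0.0712] [0.018 0.018 0.017] 0.0798
```

View pics/top9.png

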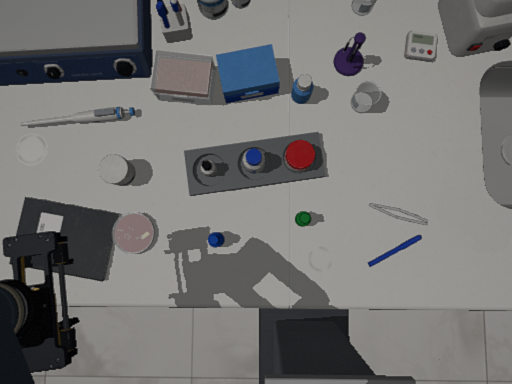

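View pics/scene9.png

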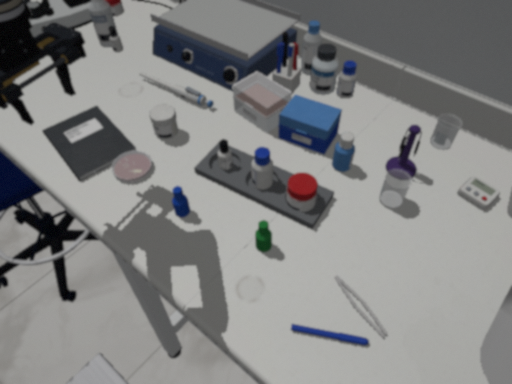

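Both pictures show the dropper upright in the left hole (top 207,168), the reagent bottle upright in the middle hole (top 254,157), and the jar unmoved (top 300,155). The arm is clear.

```bash
python3 -c "
from rig import robot
print(robot.hand_in())"
```

```text
the job is handed in; nothing more can be done
None
```

The two bottles have changed holes and I handed the job in at about 29.5 s. I set the reagent bottle on the free worktop, moved the dropper from the middle hole to the left one, then put the reagent bottle in the middle hole.

Last checks, from the top camera with the arm withdrawn:

| Item | Where it stands | Reading |
|---|---|---|
| Dropper | left hole | axis about 2 mm from the hole's centre, upright in both pictures |
| Reagent bottle | middle hole | axis about 1 mm from the hole's centre, upright in both pictures |
| Jar | right hole | less than 1 mm from its start |
| Blue and green look-alikes | where they were | less than 1 mm from their starts |

- **Tilt:** I judged both bottles upright by eye and did not compute a tilt angle.
- **Disagreement:** The wrist and top cameras differed by about 3 mm in y. I used values in between, which is well within the 25 mm tolerance.
- **Forces:** The highest force reading I saw was about 6 N, when the reagent bottle was pressed onto the floor of its hole.

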